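# Switch the vibratory finisher off and lift out its tray of castings

### The arm

A 6-joint arm with a two-finger parallel gripper is mounted at the origin on the work surface. World frame = base frame: x ahead of the robot, y to its left, z up, the work surface at z = 0. Lengths are in mm, angles in rad, forces in N, time in s.
With the tool pointing down it reaches from about 350 to 975 mm from the base axis. Payload 7.1 kg.
Tool frame: the origin (TCP) lies on the centre line of the jaws, within the pads' length; the fingertips stand 17 mm ahead of it and the grasp point (between the pads) lies 2 mm behind it (tip_extent is the distance from the TCP to the fingertips, in mm); z points along the fingers, y is the line along which they close (so a half turn about z gives the same grasp; the last joint's range is limited). The gripper opens to 88 mm and grips with 3 to 60 N. Pads are 20 mm wide; open, the fingers measure 115 mm over their backs; the gripper's body (75 mm by 178 mm) begins 61 mm behind the grasp point.
Start: joints at [-1.309, 0.423, 1.63, -0, 1.089, -0.019], TCP at [173.221, -600.499, 239.675] pointing down, gripper open.
Joint ranges: [-3, 3], [-0.9, 2.11], [0.09, 2.58], [-1.31, 4.45], [0.11, 2.69], [-2.54, 2.54]. Speed limits (rad/s): [2.39, 2.39, 3.01, 3.14, 3.14, 3.14].

### API

Orientations are given as a rotation vector (axis times angle).
In Python, from workcell import get_obs, get_image, camera_model, close_job, look_for, outline_of, pinpoint, tip_extent gives the robot as it stands.
- The arm moves only by the shell command python3 -m jog 'ROWS'. ROWS is text: rows parted by semicolons, each of 7 numbers parted by spaces: the shift along the tool's x, y, z as a fraction of full scale, then the turn, a rotation vector about the tool's x, y, z as a fraction of full scale, then the closure, from -1 (fully open) to 1 (shut). A call has 1 to 8 rows; each row is the pose to reach, as a shift and turn from the pose commanded when the call began, along the tool's axes at that moment; what a row does not reach only later rows make up. Full scale, the value 1, is 0.2 m for a shift and 30 degrees for a turn. A row lasts 1/10 s, in which the tool goes at most 50 mm and 8.59 degrees, less where a joint would pass 70% of its speed; a pose out of reach is approached as far as the arm can. A call with a number of a shift or a turn outside -1 to 1 is refused whole. A call with a gripper value outside its range is refused whole. The fingers move at their own pace and stop on an object; the grip force is fixed at half the most. Time passes only in rows, so rows that repeat a pose let the fingers close. It gives the time, the measured TCP pose, the force, the opening and the grip force at its end, in the units of the state.
- get_obs(): the state, without advancing time (a new reading comes with each control period).
- get_image(name): name is "scene" or "top" or "wrist"; returns the picture (400x640x3 uint8, red, green, blue); there is no depth.
- camera_model(name): a dict with "fx", "fy", "cx", "cy" (pixels), "origin" and "orientation" of the camera in the world; the wrist camera has in their place "tool_from_camera" (4x4, takes a point from camera to tool coordinates, whose origin is the TCP and whose axes are the flange's). Camera axes: x right, y down, z forward; pixel columns grow to the right and rows downward; lengths in mm; the calibration is good to about 2 mm. A picture is of the moment at which its call begins: read the wrist's pose just before it. camera_model takes no time and is no camera call.
- close_job(): hands the job in; it is judged then, once.
Trained networks look in the newest picture that a camera, given by its name, has taken for a name from the list of things; names that differ only in an ending like _2 or _b are one class to them, and where a whole thing is asked for, a point or a joint stands for the part that bears it (a point fixed in the world has none). Each returns a list of dicts, best first, with "confidence" (0 to 1); they miss things now and then, are a little off and sometimes report something else, mostly with a low value. They report only what shows in the picture. A call takes as long as a camera call.
- look_for(target, camera): "xyz" ([x, y, z] in mm, in the coordinates of the camera as it stood for that picture, good to about 4 mm: the middle of the surface that is visible of it).
- outline_of(target, camera): "mask" (400x640 bool, what is visible of it).
- pinpoint(target, camera): "xyz" ([x, y, z] in mm, in the coordinates of the camera as it stood for that picture, good to about 4 mm: a listed point, or the origin of a listed thing).
The state is a dict: "t": time; "qpos": joint angles; "qvel": joint speeds; "joint_torque": joint torques, N m; "ee_pos": TCP position; "orientation": TCP orientation; "ft_force": force on the tool from outside, world axes, zero at the start; "moment": the same for the moment, N m; "width": finger opening in mm; "grasp_force": force on a finger pad.
Only numpy, scipy, OpenCV 4.12 (cv2) and the standard library are available. Lean on these libraries where they do the work, as an engineer would, in place of code of your own. Each camera call takes 0.05 s, during which the arm holds its last target. There are 200 camera calls.

### The job

The small vibratory finisher on the goldsmith's bench has finished its run. First flip the toggle lever of its isolator box over to off, the side away from the robot, then take the metal tray by its arched handle, lift it about 10 cm straight up off the finisher and keep it there, level and steady above the machine, with the three castings still lying in it and nothing else on the bench disturbed. The program finishes while the gripper is holding the tray in the air: do not put it back or let go.

Things in the scene. Friction and masses are not known exactly. Their poses are not given: they have to be found in the camera images.
- finisher: Vibratory finisher, fixed to the bench: a grey deck 150 mm (its x) by 200 mm (its y) on springs and a dark drive, deck top 55 mm above the bench. A locating rim stands 10 mm above the deck, round a recess 109 mm (x) by 159 mm (y) in which the tray sits. Origin: centre of the underside, on the bench; z up. Its yaw varies by up to about 30 degrees.
- deck (a point): Centre of the top of the finisher's deck, 55 mm above the bench; axes as the finisher.
- tray: Loose open aluminium tray, 100 mm (its x) by 150 mm (its y), walls 22 mm high, floor and walls 4 mm thick, on the deck inside the rim (about 4 mm play each side). Stiff steel arch along y: two end posts and a straight bar 12 mm wide (x), 150 mm long, 73 to 87 mm above the underside. Origin: centre of the underside; z up. 0.3 to 0.54 kg plus 0.14 kg of castings, so the load may be off centre.
- tray_bar (a point): Middle of the tray's handle bar, 80 mm above the tray's underside, on the tray's centre: pinch here from above with the fingers closing along the tray's x (across the 12 mm). Axes as the tray.
- ring_blank: Brass ring casting, 28 mm across, 18 mm bore, 8 mm high, lying loose in the tray. Origin: centre of its underside.
- dome_blank: Brass domed disc, 34 mm across, 10 mm high, lying loose in the tray. Origin: centre of its underside.
- buckle_blank: Brass rectangular buckle frame, 36 x 30 x 7 mm, lying loose in the tray. Origin: centre of its underside.
- isolator_box: Grey isolator box fixed left or right of the finisher, 110 mm (x) by 70 mm (y), 55 mm high; the lever on top swings in its x-z plane. Origin: centre of the underside; +x points away from the robot, within about 30 degrees. The hinge runs along y over the origin, 60 mm above the bench, between two cheeks 65 mm above the bench and reaching 17 mm either way in x.
- isolator (a joint): Angle of the isolator's lever: 0 = on, leaning 34 degrees to the box's -x (towards the robot); 0.6 = upright; 1.2 = off, leaning 34 degrees to the box's +x. The weighted lever rests against a stop at either end; pushed past upright it drops to the other end by itself. About 1 to 2 N at the ball moves it.
- lever_tip (a point): Centre of the steel ball, 30 mm across, on the free end of the isolator's 10 mm rod lever, 75 mm from the hinge; this point is 122 mm above the bench when on or off, 135 mm when upright.
- brick: Bystander fixed to the bench on the other side of the finisher from the isolator: two stacked soldering bricks, 110 x 75 mm, 61 mm high. Origin: centre of the underside.
- jar: Bystander: small white screw jar, 48 mm across, 70 mm high, loose, beyond the finisher. Origin: centre of the underside.
- beaker: Bystander: glass beaker, 90 mm across, 100 mm high, loose, beyond the finisher. Origin: centre of the underside.
- mandrel: Bystander: upright steel ring mandrel on a 60 mm round foot, 112 mm high, loose, beyond the finisher. Origin: centre of the underside.
- wrench: Bystander: steel spanner 130 mm long lying on the bench, beyond and beside the finisher. Origin: underside.
- brush: Bystander: bench brush 160 mm long lying on the bench, beyond and beside the finisher. Origin: underside.

How it is judged (in metres and radians):
On the way, in this order (a step that is already met when the one before it is completed fails the run):
1. the isolator is flipped to off while the tray still sits on the finisher (value of joint isolator above 0.95 rad and z of tray in the frame of deck below 0.006 m), for 0.3 s.
2. the tray is lifted clear of the finisher's rim (z of tray in the frame of deck above 0.03 m and value of joint isolator above 0.95 rad), for 0.2 s.
At the end, for the whole second after the job is handed in: Isolator off (over 0.95 rad); tray held by the fingers (over 1 N), underside 60-160 mm above the deck, centre within 50 mm of the deck centre seen from above, off the finisher, level within 0.12 rad, at rest (20 mm/s, 0.15 rad/s), all three castings in it, through the last second (value of joint isolator above 0.95 rad and z of tray in the frame of deck between 0.06 and 0.16 m and horizontal distance between tray and deck below 0.05 m and angle between tray's own z axis and vertical below 0.12 rad and linear speed of tray below 0.02 m/s and angular speed of tray below 0.15 rad/s and contact force between tray and the fingers above 1 N and contact force between tray and finisher below 0.1 N and distance between each of ring_blank, dome_blank, buckle_blank and tray below 0.095 m and z of each of ring_blank, dome_blank, buckle_blank in the frame of tray below 0.02 m); the arm keeps its last pose, push and grip.
It fails at once if the tray is lifted while the isolator is still on (z of tray in the frame of deck above 0.015 m and not (value of joint isolator above 0.95 rad)).
It fails at once if the tray is tipped by more than 0.35 rad (angle between tray's own z axis and vertical above 0.35 rad).
It fails at once if a casting leaves the tray (distance between any of ring_blank, dome_blank, buckle_blank and tray above 0.1 m or z of any of ring_blank, dome_blank, buckle_blank in the frame of tray above 0.035 m).
It fails at once if a loose bystander is moved by more than 20 mm (distance of any of jar, beaker, wrench, brush, mandrel from where it was at the start of the episode above 0.02 m).
It also fails if it takes over 51 s, if anything falls off the work surface, if the arm or the gripper's body presses on something with over 40 N, if the wrist force passes 120 N, or if a joint passes its speed limit or range.

## Working session

There is one attempt and no reset: what is moved stays moved. The work goes in short steps, Python scripts to look and compute and a shell command to move; the robot and the scene stay as the last step left them, time stands still between calls to the robot, and variables do not carry over. Pictures are saved under pics/ and viewed, at most 10 in all, crops included, and the job is handed in when it is done.

```bash
mkdir -p pics; cat > h.py <<'E'
import numpy as np,cv2
from scipy.spatial.transform import Rotation as R
from workcell import *
def c2w(cam):
    m=camera_model(cam)
    if cam=="wrist":
        o=get_obs();T=np.array(m["tool_from_camera"]);Rt=R.from_rotvec(o["orientation"]).as_matrix()
        return Rt@T[:3,:3],Rt@T[:3,3]+np.array(o["ee_pos"])
    q=np.array(m["orientation"]); r=q if q.shape==(3,3) else (R.from_rotvec(q).as_matrix() if q.size==3 else R.from_quat(q).as_matrix())
    return r,np.array(m["origin"])
def tw(cam,p): r,t=c2w(cam);return r@np.array(p)+t
def proj(cam,p):
    r,t=c2w(cam);m=camera_model(cam);c=r.T@(np.array(p)-t);return [m["fx"]*c[0]/c[2]+m["cx"],m["fy"]*c[1]/c[2]+m["cy"]]
def snap(cam,f):
    im=get_image(cam);cv2.imwrite("pics/"+f,im[:,:,::-1]);return im
E
python3 - <<'E'
from h import *
print({k:v for k,v in camera_model("top").items()},camera_model("scene"),camera_model("wrist"))
print(get_obs())
for c in ("top","scene"):
    snap(c,c+"0.png")
    for n in ("tray_bar","tray","deck","lever_tip","isolator_box","brick","jar","beaker","mandrel"):
        for d in pinpoint(n,c)[:2]: print(c,n,round(d["confidence"],2),tw(c,d["xyz"]).round(0))
E
```

```text
{'fx': 461.42478871097893, 'fy': 461.42478871097893, 'cx': 315.4604440306502, 'cy': 200.8403367016345, 'origin': array([ 502.28833923,    6.11206245, 1055.84150343]), 'orientation': array([-2.14550061,  2.20238933, -0.0926456 ])} {'fx': 412.2239324810092, 'fy': 412.2239324810092, 'cx': 321.59387445314275, 'cy': 203.22816118914517, 'origin': array([1188.51320228, -152.21786867,  716.12180662]), 'orientation': array([-1.92092393, -1.52760891,  0.6315485 ])} {'fx': 316.5208509298373, 'fy': 316.5208509298373, 'cx': 324.63199740498186, 'cy': 204.77487069502698, 'tool_from_camera': array([[ 2.45642491e-04, -9.54676416e-01, -2.97645562e-01,
         8.26603594e+01],
       [ 9.99999839e-01,  8.23570791e-05,  5.61130792e-04,
         2.45734908e-02],
       [-5.11185114e-04, -2.97645652e-01,  9.54676282e-01,
        -1.44731584e+02],
       [ 0.00000000e+00,  0.00000000e+00,  0.00000000e+00,
         1.00000000e+00]])}
{'t': 0.0, 'qpos': array([-1.30900135e+00,  4.23866530e-01,  1.63063860e+00, -5.35988096e-06,
        1.08860028e+00, -1.90235637e-02]), 'qvel': array([-3.62513886e-04, -4.197
[... 676 characters left out ...]
box 0.9 [ 465. -303.   -0.]
top brick 0.75 [536. 298.  -2.]
top jar 0.95 [761. 142.  -3.]
top jar 0.29 [743.  -7.   1.]
top beaker 0.96 [ 758. -133.    2.]
top mandrel 0.69 [742.  -7.   1.]
scene tray_bar 0.66 [569.  43. 136.]
scene tray 0.96 [566.  49.  57.]
scene deck 0.68 [561.  42.  59.]
scene deck 0.39 [ 701. -310.    0.]
scene lever_tip 0.8 [ 425. -313.  122.]
scene isolator_box 0.94 [ 466. -304.   -5.]
scene isolator_box 0.38 [569.  46.   2.]
scene brick 0.74 [757. 135.  -1.]
scene brick 0.66 [530. 304.  -0.]
scene jar 0.62 [756. 138.   1.]
scene beaker 0.94 [ 753. -133.   -1.]
scene beaker 0.5 [757. 135.  -1.]
scene mandrel 0.78 [741.  -2.   1.]
scene mandrel 0.43 [ 421. -312.  121.]
```

```bash
ls; ls pics
```

```text
h.py
pics
scene0.png
top0.png
```

View pics/top0.png

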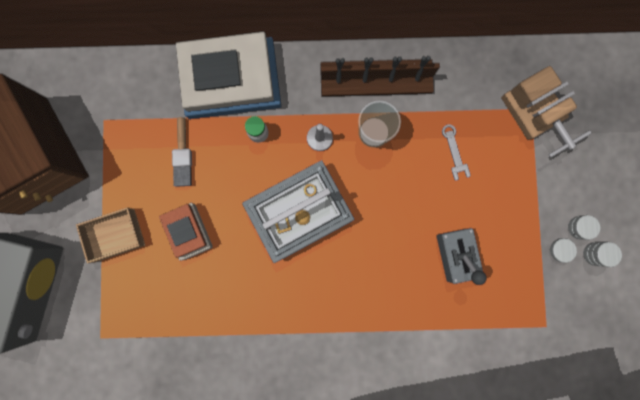

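View pics/scene0.png

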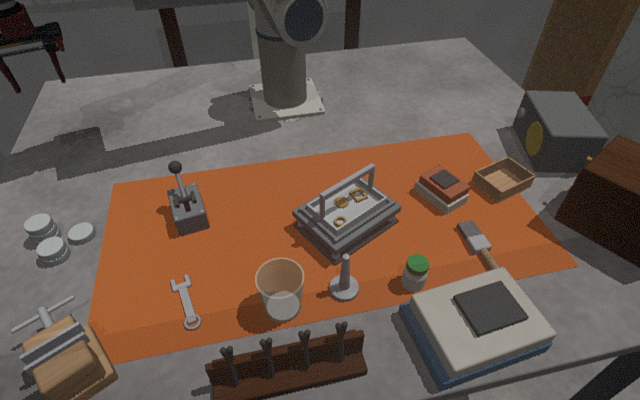

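```bash
python3 - <<'E'
from h import *
get_image("top")
for n,h in (("tray",78),("finisher",60),("isolator_box",55)):
    for d in outline_of(n,"top")[:1]:
        c=np.argwhere(d["mask"])[:,::-1].astype(np.float32)
        m=camera_model("top");r,t=c2w("top")
        hull=cv2.convexHull(c)[:,0]
        ray=(np.c_[(hull-[m["cx"],m["cy"]])/m["fx"],np.ones(len(hull))])@r.T
        w=t+ray*((h-t[2])/ray[:,2])[:,None]
        print(n,d["confidence"],len(c),cv2.minAreaRect(hull),cv2.minAreaRect(w[:,:2].astype(np.float32)))
o=get_obs();print(o["t"],R.from_rotvec(o["orientation"]).as_matrix().round(3))
E
```

```text
tray 0.65 3158 ((297.2563781738281, 210.3194580078125), (48.214508056640625, 75.17945861816406), 61.55707550048828) ((570.6167602539062, 47.71198272705078), (102.7555923461914, 159.6094512939453), 26.919214248657227)
finisher 0.72 2916 ((297.5985107421875, 210.61976623535156), (69.23162841796875, 91.8881607055664), 61.87626266479492) ((571.0767822265625, 47.45930480957031), (150.65359497070312, 198.69358825683594), 27.052040100097656)
isolator_box 0.63 1950 ((460.78863525390625, 258.367919921875), (59.51335525512695, 37.54481506347656), 74.87599182128906) ((459.66259765625, -300.26947021484375), (125.42243194580078, 81.39749908447266), 12.014375686645508)
1.2 [[ 0.961  0.277 -0.   ]
 [ 0.277 -0.961  0.   ]
 [-0.    -0.    -1.   ]]
```

The top picture shows the tray on the finisher at about (298,212), with its bar running from (262,222) to (325,188). This gives a tray yaw of about 27°. The box is at (461,257) with its ball at (479,277), leaning towards the robot, and the box yaw is about 12°. The scene view agrees. I'll go to a point on the robot side of the ball with the fingers shut.

```bash
python3 -m jog '0.2 -0.15 0 0 0 0 1; 0.4 -0.3 0 0 0 0 1; 0.6 -0.45 0 0 0 0 1; 0.7 -0.53 0 0 0 0 1; 0.7 -0.53 0 0 0 0 1;0.7 -0.53 0 0 0 0 1'; python3 -m jog '0.2 -0.15 0 0 0 0 1; 0.4 -0.3 0 0 0 0 1; 0.6 -0.45 0 0 0 0 1; 0.67 -0.53 0 0 0 0 1; 0.67 -0.53 0 0 0 0 1'
python3 - <<'E'
from h import *
get_image("wrist")
for n in ("lever_tip","isolator_box"):
    for d in pinpoint(n,"wrist")[:2]: print(n,d["confidence"],tw("wrist",d["xyz"]).round(0))
o=get_obs(); Rm=R.from_rotvec(o["orientation"]).as_matrix();print(o["t"],o["ee_pos"],(Rm.T@(np.array([377,-322,125])-o["ee_pos"])/200).round(3))
E
```

```text
t: 1.8
ee_pos: [278.7, -460.1, 240.0]
orientation: [3.109, 0.442, 0.0]
ft_force: [-0.1, 0.1, -0.3]
width: 43.3
grasp_force: 0.0
t: 2.3
ee_pos: [378.4, -320.2, 239.7]
orientation: [-3.11, -0.443, -0.0]
ft_force: [-0.0, -0.9, -1.1]
width: 3.5
grasp_force: 0.0
lever_tip 0.73 [ 424. -318.  119.]
isolator_box 0.93 [ 466. -307.   -3.]
2.45 [ 377.43183493 -322.40743561  239.77119759] [-0.002 -0.003  0.574]
```

```bash
python3 -m jog '0 0 0.2 0 0 0 1; 0 0 0.4 0 0 0 1; 0 0 0.57 0 0 0 1; 0 0 0.57 0 0 0 1; 0 0 0.57 0 0 0 1'; python3 -m jog '0.06 0 0 0 0 0 1; 0.12 0.01 0 0 0 0 1; 0.18 0.01 0 0 0 0 1; 0.24 0.015 0 0 0 0 1; 0.3 0.02 0 0 0 0 1;0.36 0.025 0 0 0 0 1;0.41 0.03 0 0 0 0 1;0.41 0.03 0 0 0 0 1'
python3 -m jog '-0.2 -0.015 0 0 0 0 1; -0.3 -0.02 -0.1 0 0 0 1; -0.3 -0.02 -0.3 0 0 0 1;-0.3 -0.02 -0.5 0 0 0 1; -0.3 -0.02 -0.57 0 0 0 1;-0.3 -0.02 -0.57 0 0 0 0'
python3 - <<'E'
from h import *
for c in ("wrist","scene","top"):
  snap(c,c+"1.png")
  for n in ("lever_tip",):
    for d in pinpoint(n,c)[:2]: print(c,n,d["confidence"],tw(c,d["xyz"]).round(0))
E
```

```text
t: 2.95
ee_pos: [377.2, -322.1, 125.8]
orientation: [-3.11, -0.437, 0.001]
ft_force: [-0.1, 0.9, 0.0]
width: 0.4
grasp_force: 0.0
t: 3.75
ee_pos: [459.8, -303.7, 125.7]
orientation: [3.11, 0.441, 0.001]
ft_force: [-0.0, -0.1, 0.0]
width: 0.7
grasp_force: 0.0
t: 4.35
ee_pos: [400.2, -317.6, 242.0]
orientation: [3.107, 0.439, 0.005]
ft_force: [0.1, -0.1, -0.5]
width: 5.5
grasp_force: 0.0
wrist lever_tip 0.57 [ 509. -301.  117.]
scene lever_tip 0.68 [ 508. -298.  121.]
top lever_tip 0.86 [ 503. -296.  123.]
```

The ball is now at about (507,-298), so the lever is off. Next I move to the tray and turn the tool.

```bash
python3 -m jog '0.12 -0.14 0 0 0 -0.2 -1;0.25 -0.29 0 0 0 -0.4 -1;0.38 -0.44 0 0 0 -0.6 -1;0.5 -0.58 0 0 0 -0.8 -1;0.6 -0.69 0 0 0 -1 -1;0.66 -0.76 0 0 0 -1 -1;0.66 -0.76 0 0 0 -1 -1'
for i in 1 2; do python3 -m jog '0 0 0 0 0 -0.25 -1;0 0 0 0 0 -0.5 -1;0 0 0 0 0 -0.75 -1;0 0 0 0 0 -1 -1;0 0 0 0 0 -1 -1' | sed -n 2,3p; done
python3 - <<'E'
from h import *
get_image("top")
for n in ("tray_bar","tray","lever_tip"):
    for d in pinpoint(n,"top")[:1]: print(n,d["confidence"],tw("top",d["xyz"]).round(0))
o=get_obs(); Rm=R.from_rotvec(o["orientation"]).as_matrix();print(o["t"],o["ee_pos"],o["qpos"].round(2),Rm.round(3),(Rm.T@(np.array([569,46,240])-o["ee_pos"])/200).round(3))
print("tool x yaw",np.degrees(np.arctan2(Rm[1,0],Rm[0,0])))
E
```

```text
t: 5.35
ee_pos: [484.5, -132.2, 238.7]
orientation: [-2.888, -1.233, 0.002]
ft_force: [0.3, 0.4, 0.2]
width: 84.9
grasp_force: 0.0
ee_pos: [483.5, -134.7, 239.0]
orientation: [-2.473, -1.936, 0.001]
ee_pos: [483.8, -134.5, 239.3]
orientation: [-1.892, -2.507, 0.001]
tray_bar 0.84 [569.  48. 139.]
tray 0.85 [567.  46.  53.]
lever_tip 0.47 [ 702. -316.   -1.]
6.55 [ 483.99017635 -134.24693226  239.50835935] [-0.29  0.24  1.9  -0.    1.   -0.57] [[-0.273  0.962 -0.   ]
 [ 0.962  0.273  0.   ]
 [ 0.    -0.    -1.   ]] [ 0.751  0.655 -0.003]
tool x yaw 105.85949745449255
```

```bash
python3 -m jog '0.15 0.13 0 0 0 -0.1 -1;0.3 0.26 0 0 0 -0.2 -1;0.45 0.39 0 0 0 -0.3 -1;0.6 0.52 0 0 0 -0.37 -1;0.75 0.65 0 0 0 -0.37 -1;0.75 0.65 0 0 0 -0.37 -1;0.75 0.65 0 0 0 -0.37 -1'
python3 - <<'E'
from h import *
im=snap("wrist","wrist2.png")
for n in ("tray_bar","tray","deck","ring_blank","dome_blank","buckle_blank"):
    for d in pinpoint(n,"wrist")[:1]: print(n,d["confidence"],tw("wrist",d["xyz"]).round(0),d["xyz"])
o=get_obs();Rm=R.from_rotvec(o["orientation"]).as_matrix()
print(o["t"],o["ee_pos"],"yaw",np.degrees(np.arctan2(Rm[1,0],Rm[0,0])))
# bar expected ends
for s in (-70,0,70):
    print(s,np.round(proj("wrist",[569-s*np.sin(np.radians(27)),46+s*np.cos(np.radians(27)),142])))
E
```

```text
t: 7.25
ee_pos: [567.3, 46.6, 239.3]
orientation: [-1.637, -2.681, 0.001]
ft_force: [0.3, 0.2, 0.6]
width: 87.8
grasp_force: 0.0
tray_bar 0.67 [572.  47. 136.] [4.2, 5.3, 261.4]
tray 0.92 [575.  42.  55.] [5.7, -13.3, 340.7]
ring_blank 0.8 [617.  20.  63.] [32.7, 25.4, 344.6]
dome_blank 0.86 [555.  35.  51.] [-15.8, -18.1, 343.4]
7.6 [567.25053649  45.18384209 239.79890806] yaw 117.09691711971983
-70 [326. 288.]
0 [326. 212.]
70 [327. 123.]
```

View pics/wrist2.png

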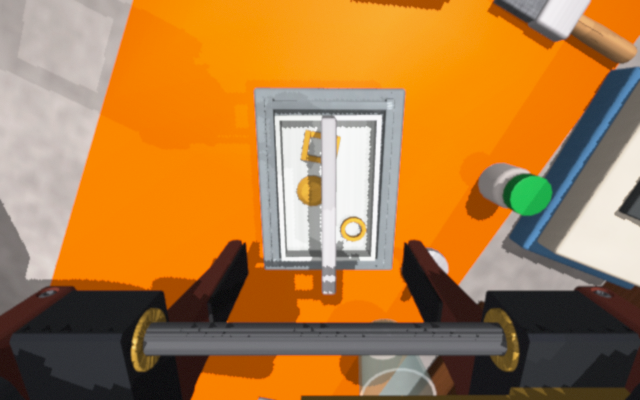

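The wrist picture shows the bar at column 329, rows 116–290, parallel to the tool's x. The three castings are in the tray: buckle (320,147), dome (312,190) and ring (352,229). I descend, grip and lift slightly.

```bash
python3 -m jog '0.002 0.014 0.12 0 0 0 -1;0.002 0.014 0.24 0 0 0 -1;0.002 0.014 0.36 0 0 0 -1;0.002 0.014 0.46 0 0 0 -1;0.002 0.014 0.51 0 0 0 -1;0.002 0.014 0.54 0 0 0 -1;0.002 0.014 0.54 0 0 0 -1;0.002 0.014 0.54 0 0 0 -1' && python3 -m jog '0 0 0 0 0 0 1;0 0 0 0 0 0 1;0 0 0 0 0 0 1;0 0 0 0 0 0 1;0 0 0 0 0 0 1;0 0 0 0 0 0 1;0 0 0 0 0 0 1;0 0 0 0 0 0 1'
python3 - <<'E'
from h import *
o=get_obs();print(o["width"],o["grasp_force"],o["ft_force"],o["moment"])
E
```

```text
t: 8.4
ee_pos: [570.4, 47.7, 132.4]
orientation: [1.637, 2.68, 0.001]
ft_force: [0.8, 0.1, 0.3]
width: 87.8
grasp_force: 0.0
t: 9.2
ee_pos: [569.8, 47.7, 131.6]
orientation: [1.637, 2.681, -0.0]
ft_force: [-0.5, 0.4, 0.3]
width: 27.4
grasp_force: 0.0
27.41663456484946 0.0 [-0.542852    0.40207394  0.26863958] [-0.03025091 -0.11344709  0.00982349]
```

```bash
python3 -m jog '0 0 0 0 0 0 1;0 0 0 0 0 0 1;0 0 0 0 0 0 1;0 0 0 0 0 0 1;0 0 0 0 0 0 1;0 0 0 0 0 0 1;0 0 0 0 0 0 1;0 0 0 0 0 0 1' && python3 -m jog '0 0 -0.01 0 0 0 1;0 0 -0.02 0 0 0 1;0 0 -0.03 0 0 0 1;0 0 -0.04 0 0 0 1;0 0 -0.04 0 0 0 1;0 0 -0.04 0 0 0 1'
python3 - <<'E'
from h import *
o=get_obs();Rm=R.from_rotvec(o["orientation"]).as_matrix();print(o["width"],o["grasp_force"],o["ft_force"],"tool moment",Rm.T@o["moment"])
E
```

```text
t: 10.0
ee_pos: [569.7, 47.7, 131.6]
orientation: [-1.637, -2.681, 0.0]
ft_force: [1.4, 1.3, -2.2]
width: 12.1
grasp_force: 30.0
t: 10.6
ee_pos: [569.7, 47.7, 139.7]
orientation: [1.637, 2.681, -0.0]
ft_force: [-0.1, 0.5, -5.5]
width: 11.6
grasp_force: 30.0
11.630119013740043 29.997764825820923 [-0.0583947   0.45057555 -5.51723275] tool moment [-0.12505242 -0.02220127 -0.00830457]
```

```bash
python3 -m jog '0 0 -0.03 0 0 0 1;0 0 -0.07 0 0 0 1;0 0 -0.11 0 0 0 1;0 0 -0.15 0 0 0 1;0 0 -0.18 0 0 0 1;0 0 -0.2 0 0 0 1;0 0 -0.2 0 0 0 1;0 0 -0.2 0 0 0 1'
python3 - <<'E'
from h import *
F=[]
for i in range(4):
    im=get_image("wrist");o=get_obs();F.append(np.r_[o["ft_force"],R.from_rotvec(o["orientation"]).as_matrix().T@o["moment"]])
print(np.mean(F,0).round(3),o["width"])
cv2.imwrite("pics/w3.png",im[:,:,::-1]);a=get_image("scene");cv2.imwrite("pics/s3.png",cv2.resize(a[120:270,230:450],None,fx=3,fy=3)[:,:,::-1])
for n in ("tray","lever_tip"):
    for d in pinpoint(n,"scene")[:1]: print(n,d["confidence"],tw("scene",d["xyz"]).round(0))
E
```

```text
t: 11.4
ee_pos: [569.7, 47.7, 179.6]
orientation: [-1.637, -2.681, 0.0]
ft_force: [0.1, 0.2, -5.8]
width: 11.7
grasp_force: 30.0
[-4.350e-01 -6.700e-02 -5.749e+00 -8.000e-02 -9.200e-02 -3.000e-03] 11.753809160181998
tray 0.85 [567.  50. 103.]
lever_tip 0.63 [570.  48.  52.]
```

View pics/s3.png

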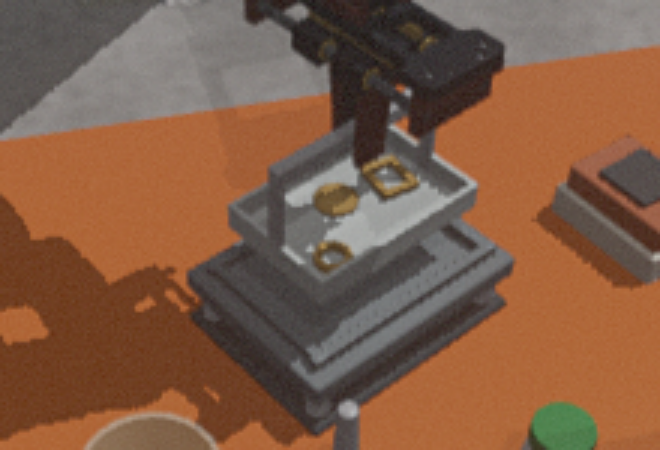

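View pics/w3.png

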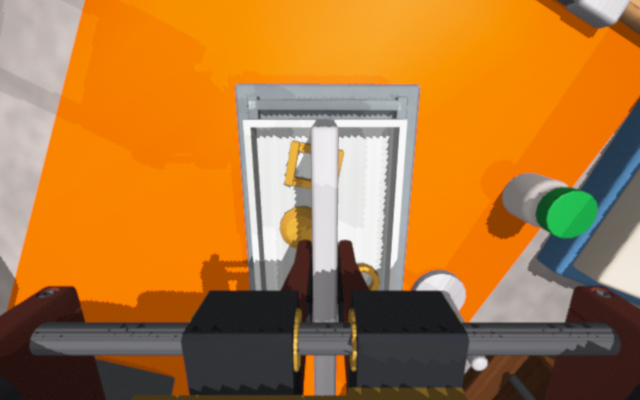

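The castings are in the tray and it is clear of the rim. The ring end looks slightly low: its edge slopes more than the deck's in the scene view. I'll measure the tilt.

```bash
python3 - <<'E'
from h import *
from scipy.optimize import least_squares
o=get_obs();tcp=np.array(o["ee_pos"]);print(tcp)
def pts(phi,yaw,dy,dx,dz,rol=0):  # phi about tray x (positive: +y end up)
    B=np.array([[50,-75,22],[50,75,22],[-50,-75,22],[-50,75,22]],float)-[0,0,80]
    M=R.from_euler("ZXY",[yaw,phi,rol]).as_matrix()
    return (B@M.T)+tcp+[0,0,2]+M@[dx,dy,dz]
def sc(p): u,v=proj("scene",p);return [(u-230)*3,(v-120)*3]
for phi in (-.15,-.1,-.05,0,.05):
    P=pts(phi,np.radians(27),0,0,0)
    print(phi,"scene",[np.round(sc(p)).tolist() for p in P],"wrist",[np.round(proj("wrist",p)).tolist() for p in P[[1,3]]])
obs_s=np.array([[325,283],[477,187],[231,208],[385,123]])
obs_w=np.array([[409,120],[243,120]])
f=lambda x:np.r_[(np.array([sc(p) for p in pts(*x)])-obs_s)[:3].ravel()/3,(np.array([proj("wrist",p) for p in pts(*x)[[1,3]]])-obs_w).ravel(),0.3*np.array(x[2:5])]
s=least_squares(f,[0,.47,0,0,0,0]);print(s.x,s.fun.round(1))
E
python3 - <<'E'
import cv2
a=cv2.imread("pics/w3.png")[70:300,200:450];cv2.imwrite("pics/w3c.png",cv2.resize(a,None,fx=2.5,fy=2.5))
E
```

```text
[569.68214452  47.69363499 179.43246192]
-0.15 scene [[312.0, 275.0], [467.0, 200.0], [217.0, 195.0], [371.0, 132.0]] wrist [[401.0, 133.0], [247.0, 132.0]]
-0.1 scene [[315.0, 277.0], [470.0, 195.0], [220.0, 198.0], [375.0, 127.0]] wrist [[402.0, 128.0], [246.0, 127.0]]
-0.05 scene [[317.0, 279.0], [474.0, 189.0], [223.0, 200.0], [378.0, 121.0]] wrist [[404.0, 123.0], [244.0, 122.0]]
0 scene [[320.0, 281.0], [478.0, 184.0], [226.0, 202.0], [381.0, 116.0]] wrist [[406.0, 118.0], [242.0, 117.0]]
0.05 scene [[324.0, 283.0], [481.0, 178.0], [230.0, 204.0], [384.0, 110.0]] wrist [[408.0, 113.0], [240.0, 113.0]]
[ 0.01584981  0.48028432 -2.09224615  1.70651127  0.62247406 -0.00362369] [-0.9  0.5  0.5 -1.4 -1.4 -0.6 -0.5 -0.7  0.9  0.2 -0.6  0.5  0.2]
```

The tilt is only about 0.02 rad, so the tray is level. I lift the remaining 5 cm and let it settle.

```bash
python3 -m jog '0 0 -0.03 0 0 0 1;0 0 -0.08 0 0 0 1;0 0 -0.13 0 0 0 1;0 0 -0.18 0 0 0 1;0 0 -0.22 0 0 0 1;0 0 -0.25 0 0 0 1;0 0 -0.26 0 0 0 1;0 0 -0.26 0 0 0 1' && python3 -m jog '0 0 0 0 0 0 1;0 0 0 0 0 0 1;0 0 0 0 0 0 1;0 0 0 0 0 0 1;0 0 0 0 0 0 1;0 0 0 0 0 0 1'
python3 - <<'E'
from h import *
a=get_image("scene");cv2.imwrite("pics/s4.png",a[:,:,::-1])
for n in ("tray","lever_tip"):
    for d in pinpoint(n,"scene")[:2]: print(n,d["confidence"],tw("scene",d["xyz"]).round(0))
E
```

```text
t: 12.55
ee_pos: [569.9, 47.7, 232.0]
orientation: [1.637, 2.681, 0.0]
ft_force: [-0.3, 0.6, -4.7]
width: 11.4
grasp_force: 30.0
t: 13.15
ee_pos: [569.8, 47.7, 231.6]
orientation: [-1.637, -2.681, 0.0]
ft_force: [-0.2, -0.0, -5.7]
width: 11.9
grasp_force: 30.0
tray 0.58 [569.  51. 153.]
tray 0.56 [613.  18. 159.]
lever_tip 0.81 [ 503. -298.  122.]
```

View pics/s4.png

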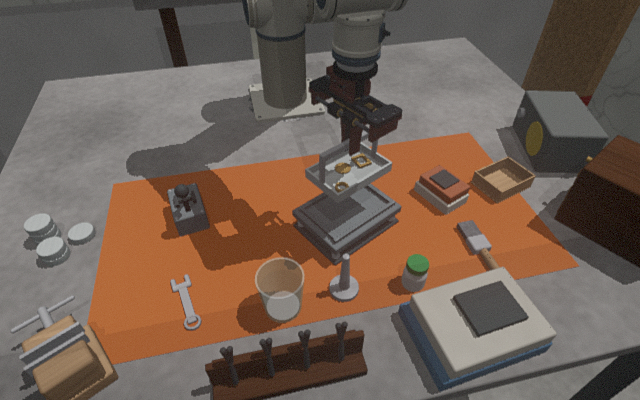

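The tray hangs level at (348,170), about 100 mm above the deck, with all three castings in it. The lever ball at (184,190) leans to the off side, and the bystanders are where they were.

```bash
python3 -c "from workcell import close_job;print(close_job())"
```

```text
the job is handed in; nothing more can be done
None
```

I flipped the isolator to off, then lifted the tray about 10 cm; at hand-in the gripper held it level above the finisher with all three castings in it, and nothing else looked disturbed (the hand-in returned no verdict).

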